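Put the tapered arbor away and clamp its case shut

ROBOT

A 6-joint arm with a two-finger parallel gripper is mounted at the origin on the work surface. World frame = base frame: x ahead of the robot, y to its left, z up, the work surface at z = 0. Lengths are in m, angles in rad, forces in N, time in s.
With the tool pointing down it reaches from about 0.425 to 0.95 m from the base axis. Payload 3.5 kg.
Tool frame: the origin (TCP) lies midway between the tips of the shut fingers; the grasp point (between the pads) lies 19 mm behind it; z points along the fingers, y is the line along which they close (so a half turn about z gives the same grasp; the last joint's range is limited). The gripper opens to 85 mm and grips with 20 to 120 N. Pads are 22 mm wide; open, the fingers measure 114 mm over their backs; the gripper's body (76 mm by 85 mm) begins 54 mm behind the grasp point. The pads swing forward as they close: fully open they stand 13 mm farther back than shut.
Start: joints at [-1.307, 0.286, 1.577, -0, 1.279, -0.15], TCP at [0.271, -0.618, 0.231] pointing down, gripper open.
Joint ranges: [-2.77, 2.77], [-0.9, 2.22], [0.21, 2.48], [-1.53, 4.67], [0.24, 2.81], [-2.84, 2.84]. Speed limits (rad/s): [2.79, 2.79, 3.14, 3.14, 3.14, 3.14].

INTERFACE

Orientations are given as a unit quaternion [x, y, z, w].
In Python, from plant import ctrl gives the robot as it stands. The module is installed in compiled form; this text tells all that it offers.
- The arm moves only by the shell command python3 -m inch 'ROWS' [FORCE]. ROWS is JSON, a list of rows, each a list of 5 numbers: the closure, from 0 (fully open) to 1 (shut), then the shift along the tool's x, y, z in m, then the turn about the tool's z in degrees. A call has 1 to 5 rows; each row is the pose to reach, as a shift and turn from the pose commanded when the call began, along the tool's axes at that moment; what a row does not reach only later rows make up. A row lasts 1/12 s, in which the tool goes at most 41.7 mm and 7.16 degrees, less where a joint would pass 70% of its speed; a pose out of reach is approached as far as the arm can. A call with a gripper value outside its range is refused whole. The fingers move at their own pace and stop on an object; FORCE is the grip in N (left out, the last holds). Time passes only in rows, so rows that repeat a pose let the fingers close. It gives the time, the measured TCP pose, the force, the opening and the grip force at its end, in the units of the state.
- ctrl.get_state(): the state, without advancing time (a new reading comes with each control period).
- ctrl.read_camera(name): name is "scene" or "side" or "wrist"; returns a dict with "pixels" (420x560x3 uint8, red, green, blue), "depth" (420x560 float32, m along the optical axis (not along the pixel's ray), 0 where there is no reading), "fx", "fy", "cx", "cy" (pixels), "xyz" and "rotation" of the camera in the world; the wrist camera has in their place "mount" (4x4, takes a point from camera to tool coordinates, whose origin is the TCP and whose axes are the flange's). Camera axes: x right, y down, z forward; pixel columns grow to the right and rows downward; lengths in m; the calibration is good to about 2 mm. A picture is of the moment at which its call begins: read the wrist's pose just before it.
- ctrl.sign_off(): hands the job in; it is judged then, once.
Trained networks look in a picture, given as the dict that the camera call returned (one of the last four; its "shot" number tells which), for a name from the list of things; names that differ only in an ending like _2 or _b are one class to them, and where a whole thing is asked for, a point or a joint stands for the part that bears it (a point fixed in the world has none). Each returns a list of dicts, best first, with "score" (0 to 1); they miss things now and then, are a little off and sometimes report something else, mostly with a low value. They report only what shows in the picture. A call takes as long as a camera call. They do not tell look-alikes from the thing itself.
- ctrl.spot_in(query, picture): "at" ([column, row] in pixels, amid what is visible of it).
- ctrl.tip_of(query, picture): "at" ([column, row] in pixels: a listed point, or the origin of a listed thing).
The state is a dict: "time": time; "qpos": joint angles; "dq": joint speeds; "joint_efforts": joint torques, N m; "eef_pos": TCP position; "tcp_rot": TCP orientation; "contact_force": force on the tool from outside, world axes, zero at the start; "wrist_torque": the same for the moment, N m; "opening": opening from 0.0 (shut) to 1.0 (fully open); "finger_force": force on a finger pad.
Only numpy, scipy, OpenCV 4.12 (cv2) and the standard library are available. Lean on these libraries where they do the work, as an engineer would, in place of code of your own. Each camera call takes 0.05 s, during which the arm holds its last target. There are 200 camera calls.

TASK

Put the tapered arbor away: lay it gently, not dropped, in the two wooden saddles of the open steel case, centred and lying flat. Then swing the lid down without slamming it until it is fully shut, and only after that swing the clamp arm over and press it all the way down onto the lid. Leave the plain bar, the jar and the wrench where they are.

Things in the scene. Friction and masses are not known exactly. Their poses are not given: they have to be found in the camera images.
- arbor: The part to put away: steel arbor with a square body 24 x 24 mm in section and 90 mm long, and a round tapered nose 35 mm long (20 mm thick at the body, 10 mm at its tip) on one end. About 0.4 kg. Lies on the bench. Origin: centre of the square body's underside; x runs along it towards the nose (body from x = -45 to +45 mm, nose tip at +80), z up, top at 24 mm.
- case: Fixed open-topped grey sheet-steel case, 192 mm (x) by 200 mm (y) outside, 75 mm high, walls and floor 5 mm, with two wooden saddles on its floor (see seat). Origin: centre of its underside; z up, x points to the hinged side of the lid, -x to the side with the clamp. It stands so that its x points roughly to the robot's right (world -y).
- seat (a point): Where the arbor's origin belongs: midway between the saddles, 25 mm above the case's underside (seat height); axes as the case's. The arbor lies along x, nose either way. Saddles: 12 mm thick, centred at x = -34 and +34 mm from here, horns 14 mm high with a 32 mm gap between them. Between the saddles 56 mm are free for the fingers, 20 mm deep below the seat.
- lid (a joint): Angle of the lid, rad: 0 fully shut, grows as it opens, 1.57 upright, stop at 1.95. Stiff hinge (0.5 N m friction): stays where it is left, must be pushed all the way. Lid: flat grey plate 190 mm from hinge to free edge, 200 mm wide, 6 mm thick, 0.35 kg, no handle. Push on its outer face (the one away from the case).
- lid_hinge (a point): Middle of the lid's hinge line, on the case's rim (case frame 96, 0, 75 mm); the hinge runs along the case's y. The lid's inner face lies in the hinge line's plane, its outer face 6 mm further out (6 mm above the rim when shut).
- lid_edge (a point): Middle of the lid's free edge, on the outer face, 191 mm from the hinge line; moves with the lid.
- clamp (a joint): Angle of the clamp arm, rad: 0 fully down, level over the shut lid; grows as it swings up and away from the case, 1.57 upright, stop at 2.2 leaning outward. Stays where it is left (0.2 N m friction). Arm: steel bar 20 mm wide, 10 thick, black grip 24 wide, 14 thick from 48 to 90 mm from the pivot. Push it over on its outer side, then press down on it.
- clamp_hinge (a point): Pivot of the clamp arm, on the steel post (50 mm wide, 80 mm high, cheeks up to 98 mm) before the case's -x side (case frame -115, 0, 90 mm); the arm's centre line passes through it.
- clamp_tip (a point): Free end of the clamp arm, on its centre line, 90 mm from the pivot; moves with the arm.
- bar: Bystander: plain square steel bar 24 x 24 x 80 mm without nose, lying on the bench beside the arbor (the two may have changed places). Origin: centre of its underside, x along it. Leave it alone.
- jar: Bystander: closed white jar with black cap, 60 mm across, 75 mm high. Origin: centre of its underside.
- wrench: Bystander: steel wrench 170 mm long lying on the bench. Origin: middle of its underside, x along it.
Mind the look-alikes: they are no part of the job. What is shaped like the arbor but yellow is not meant.

How it is judged:
By the outcome, as a careful person would: the job done as asked, in the order asked, and still so for the second after the job is handed in, with the robot touching nothing.
It also fails if it takes over 72 s, if anything falls off the work surface, if the arm or the gripper's body presses on something with over 40 N, if the wrist force passes 120 N, or if a joint passes its speed limit or range.

## Working session

There is one attempt and no reset: what is moved stays moved. The work goes in short steps, Python scripts to look and compute and a shell command to move; the robot and the scene stay as the last step left them, time stands still between calls to the robot, and variables do not carry over. Pictures are saved under pics/ and viewed, at most 10 in all, crops included, and the job is handed in when it is done.

```bash
mkdir -p pics
cat > h.py <<'E'
import numpy as np, cv2
from scipy.spatial.transform import Rotation as R
from plant import ctrl
def shot(name):
    s=ctrl.get_state(); p=ctrl.read_camera(name)
    if 'mount' in p:
        T=np.eye(4);T[:3,:3]=R.from_quat(s['tcp_rot']).as_matrix();T[:3,3]=s['eef_pos'];T=T@np.array(p['mount'])
    else:
        T=np.eye(4);r=np.array(p['rotation']);T[:3,:3]=r if r.shape==(3,3) else R.from_quat(r).as_matrix();T[:3,3]=p['xyz']
    p['T']=T; return p
def cloud(p):
    v,u=np.mgrid[0:420,0:560]; d=p['depth']
    c=np.stack([(u-p['cx'])/p['fx']*d,(v-p['cy'])/p['fy']*d,d],-1)
    w=c@p['T'][:3,:3].T+p['T'][:3,3]; w[d<=0]=np.nan; return w
def at(W,px):
    c,r=int(round(px[0])),int(round(px[1])); return np.nanmedian(W[max(r-1,0):r+2,max(c-1,0):c+2].reshape(-1,3),0)
def save(p,f): cv2.imwrite('pics/'+f,cv2.cvtColor(p['pixels'],cv2.COLOR_RGB2BGR))
E
python3 - <<'E'
from h import *
np.set_printoptions(precision=4,suppress=True)
for n in ('scene','side'):
    p=shot(n);save(p,n+'0.png');W=cloud(p)
    print(n,p['T'][:3,3])
    for q in ('arbor','bar','seat','case','lid_hinge','lid_edge','clamp_hinge','clamp_tip','jar','wrench'):
        for f in (ctrl.tip_of,) :
            for r in f(q,p)[:3]: print(q,np.round(r['at']),round(r['score'],2),at(W,r['at']))
s=ctrl.get_state();print(s['tcp_rot'],R.from_quat(s['tcp_rot']).as_matrix(),s['contact_force'])
E
```

```text
scene [ 1.1745 -0.0915  0.8066]
arbor [355. 193.] 0.88 [0.6219 0.2971 0.0204]
arbor [376. 143.] 0.82 [0.4996 0.4163 0.0086]
arbor [411. 233.] 0.78 [0.7542 0.3465 0.0246]
bar [303. 144.] 0.85 [0.4531 0.255  0.0232]
bar [148. 214.] 0.25 [ 0.4981 -0.1099  0.0042]
seat [148. 213.] 0.75 [ 0.4964 -0.1093  0.0047]
case [149. 217.] 0.62 [ 0.5063 -0.1097  0.0055]
lid_hinge [ 89. 220.] 0.95 [ 0.6295 -0.1936  0.1881]
clamp_hinge [193. 164.] 0.97 [0.4926 0.0009 0.1016]
clamp_tip [202. 129.] 0.83 [0.482  0.0316 0.1725]
jar [316. 272.] 0.9 [0.7762 0.1353 0.0489]
jar [302. 144.] 0.7 [0.4531 0.2524 0.0237]
wrench [166. 335.] 0.95 [ 0.768  -0.1398  0.0058]
side [ 0.335  -0.4589  0.54  ]
arbor [182. 184.] 0.84 [0.4807 0.4061 0.0105]
arbor [290. 179.] 0.73 [0.7421 0.3162 0.0095]
arbor [244. 195.] 0.63 [0.602  0.2856 0.0166]
bar [184. 223.] 0.92 [0.4426 0.228  0.0225]
seat [280. 336.] 0.57 [ 0.446  -0.2385  0.206 ]
seat [284. 343.] 0.39 [ 0.4519 -0.2365  0.189 ]
case [283. 344.] 0.69 [ 0.4504 -0.2368  0.1886]
lid_hinge [325. 358.] 0.91 [ 0.5221 -0.2171  0.092 ]
clamp_tip [224. 208.] 0.97 [ 0.5474  0.278  -0.0016]
jar [328. 220.] 0.55 [0.7358 0.117  0.0172]
wrench [420. 303.] 0.59 [ 0.7666 -0.147   0.006 ]
[ 0.9787  0.2054  0.     -0.    ] [[ 0.9156  0.4021  0.    ]
 [ 0.4021 -0.9156  0.    ]
 [ 0.     -0.     -1.    ]] [ 0.6169  0.1784 -0.3259]
```

View pics/scene0.png

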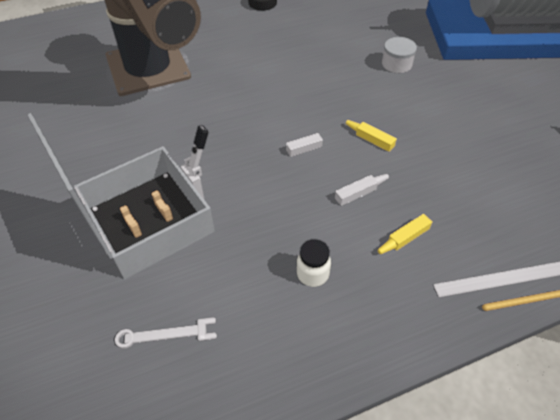

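Run:
```python
from h import *
p=shot('scene')
c=p['pixels'][100:270,270:470]
cv2.imwrite('pics/crop.png',cv2.cvtColor(cv2.resize(c,None,fx=3.5,fy=3.5,interpolation=cv2.INTER_CUBIC),cv2.COLOR_RGB2BGR))
```

```text
(no output)
```

View pics/crop.png

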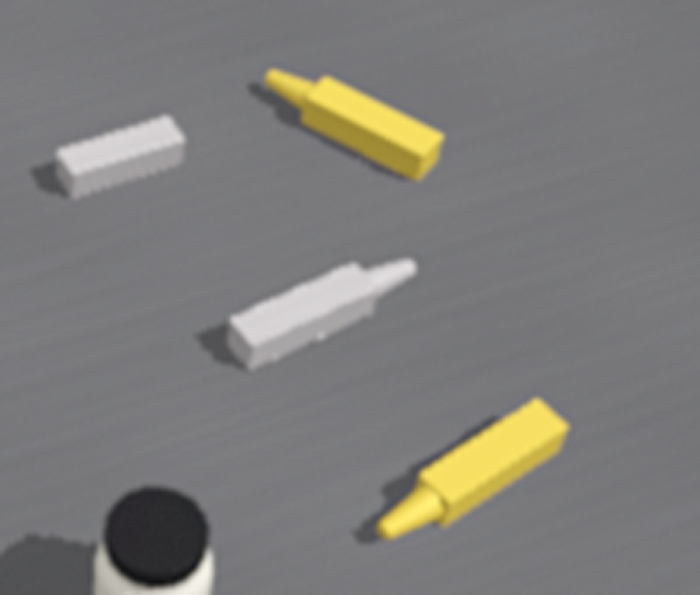

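The picture shows these look-alikes: the steel arbor with its nose at about (357,189), the plain bar without a nose at (304,144), and yellow copies at (375,136) and (405,234). I choose the steel one at (357,189); in the crop its nose points right and up. The case is at about (148,213), with the lid upright or leaning back to the left. The clamp is at (200,140), leaning outward.

Run:
```python
from h import *
np.set_printoptions(precision=4,suppress=True)
for n in ('scene','side'):
    p=shot(n);W=cloud(p).reshape(-1,3);C=p['pixels'].reshape(-1,3).astype(int)
    m=(np.hypot(W[:,0]-.612,W[:,1]-.29)<.09)&(W[:,2]>.008)&(W[:,2]<.04)&(C[:,0]-C[:,2]<40)
    A=W[m]; t=A[A[:,2]>.019]
    print(n,'arbor n',len(A),len(t),'ztop',np.median(t[:,2]))
    (cx,cy),(w,h),a=cv2.minAreaRect((A[:,:2]*1000).astype(np.float32));print('all rect',cx,cy,w,h,a)
    (cx,cy),(w,h),a=cv2.minAreaRect((t[:,:2]*1000).astype(np.float32));print('top rect',cx,cy,w,h,a)
    m=(np.abs(W[:,0]-.5)<.17)&(np.abs(W[:,1]+.1)<.17)&(W[:,2]>.071)&(W[:,2]<.079)
    r=cv2.minAreaRect((W[m][:,:2]*1000).astype(np.float32));print('case',m.sum(),r)
    m=(np.abs(W[:,0]-.5)<.2)&(W[:,1]<-.1)&(W[:,1]>-.35)&(W[:,2]>.1)&(W[:,2]<.3)
    L=W[m]; 
    if len(L)>50:
        c=L.mean(0);print('lid',len(L),c,np.linalg.svd(L-c,full_matrices=False)[2][2],L.min(0),L.max(0))
    m=(np.abs(W[:,0]-.49)<.07)&(W[:,1]<.08)&(W[:,1]>-.04)&(W[:,2]>.1)&(W[:,2]<.22)
    L=W[m];
    if len(L)>20:
        c=L.mean(0);print('clamp',len(L),c,np.linalg.svd(L-c,full_matrices=False)[2][0],L.min(0),L.max(0))
    if n=='side': save(p,'side1.png')
```

```text
scene arbor n 633 431 ztop 0.023061820705345126
all rect 608.6820678710938 319.06378173828125 27.09435272216797 120.88300323486328 7.215088844299316
top rect 609.00390625 316.8260192871094 25.968568801879883 114.76361846923828 7.704167366027832
case 1139 ((508.5440979003906, -103.49620056152344), (204.30239868164062, 224.5734405517578), 11.70609188079834)
lid 883 [ 0.5711 -0.2081  0.2199] [ 0.2008 -0.9781 -0.0547] [ 0.4339 -0.2419  0.1002] [ 0.6324 -0.1878  0.2675]
clamp 417 [0.487  0.0188 0.143 ] [ 0.0854 -0.3903 -0.9167] [ 0.4692 -0.0029  0.1004] [0.4973 0.0399 0.1753]
side arbor n 340 222 ztop 0.02239405494595348
all rect 609.2392578125 318.775634765625 25.542083740234375 121.62391662597656 7.195685863494873
top rect 611.0670166015625 308.0391540527344 24.843189239501953 98.29319763183594 6.949535369873047
case 1466 ((509.70452880859375, -104.84385681152344), (200.53622436523438, 226.17555236816406), 11.815363883972168)
lid 11028 [ 0.5201 -0.2222  0.1965] [ 0.206  -0.9777 -0.0403] [ 0.4344 -0.2436  0.1   ] [ 0.632  -0.1941  0.2663]
clamp 683 [0.4822 0.0141 0.1405] [-0.0878  0.3755  0.9227] [ 0.4685 -0.0048  0.1002] [0.4964 0.0382 0.1745]
```

View pics/side0.png

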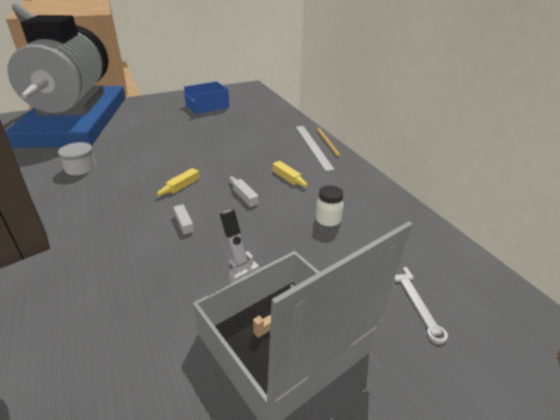

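```bash
python3 -m inch '[[0,0,0,-0.19,-35.8],[0,0,0,-0.19,-35.8],[0,0,0,-0.19,-35.8],[0,0,0,-0.19,-35.8],[0,0,0,-0.19,-35.8]]' 40
python3 -m inch '[[0,0,0,0,-35.8],[0,0,0,0,-35.8],[0,0,0,0,-35.8],[0,0,0,0,-35.8],[0,0,0,0,-35.8]]'
python3 -m inch '[[0,0.04,0.02,0,0],[0,0.08,0.04,0,0],[0,0.12,0.06,0,0],[0,0.16,0.08,0,0],[0,0.16,0.08,0,0]]'
```

```text
time: 1.67
eef_pos: [0.2716, -0.6185, 0.4284]
tcp_rot: [0.867, 0.499, -0.001, 0.004]
contact_force: [0.2, 0.2, 1.1]
opening: 0.998
finger_force: 0.0
time: 2.08
eef_pos: [0.2714, -0.618, 0.4213]
tcp_rot: [0.671, 0.741, 0.0, -0.0]
contact_force: [0.6, -0.7, 0.1]
opening: 1.0
finger_force: 0.0
time: 2.5
eef_pos: [0.338, -0.447, 0.4225]
tcp_rot: [0.672, 0.74, 0.001, 0.001]
contact_force: [1.1, -0.1, 0.0]
opening: 1.001
finger_force: 0.0
```

```bash
python3 -m inch '[[0,0.035,0.02,0,0],[0,0.07,0.04,0,0],[0,0.105,0.06,0,0],[0,0.14,0.07,0,0],[0,0.165,0.08,0,0]]'
python3 -m inch '[[0,0.035,0.02,0,0],[0,0.07,0.04,0,0],[0,0.105,0.06,0,-1.9],[0,0.14,0.07,0,-1.9],[0,0.14,0.07,0,-1.9]]'
python3 -m inch '[[0,0,0,0,0],[0,0,0,0,0]]'
cat > casefit.py <<'E'
from h import *
np.set_printoptions(precision=4,suppress=True)
p=shot('wrist');save(p,'w1.png');Wi=cloud(p);W=Wi.reshape(-1,3)
ex=np.array([.203,-.979]);ey=np.array([.979,.203])
o=np.array([.509,-.098])
m=(np.abs(W[:,0]-.5)<.2)&(np.abs(W[:,1]+.1)<.2)
B=W[m];a=(B[:,:2]-o)@ex;b=(B[:,:2]-o)@ey;z=B[:,2]
def rng(k,n):
    if k.sum()>5: print(n,k.sum(),'x',np.percentile(a[k],[1,50,99])*1e3,'y',np.percentile(b[k],[1,50,99])*1e3,'z',np.percentile(z[k],[5,50,95])*1e3)
rim=(z>.07)&(z<.08)
rng(rim&(np.abs(b)<.08)&(a>.07)&(a<.12),'x+ rim');rng(rim&(np.abs(b)<.08)&(np.abs(b)>.03)&(a<-.07)&(a>-.105),'x- rim')
rng(rim&(np.abs(a)<.07)&(b>.07),'y+ rim');rng(rim&(np.abs(a)<.07)&(b<-.07),'y- rim')
for s,n in ((1,'y+'),(-1,'y-')):
    k=rim&(np.abs(a)<.07)&(b*s>.08)&(b*s<.12)
    if k.sum()>10: print(n,'slope deg',np.degrees(np.polyfit(a[k],b[k],1)[0]))
horn=(z>.027)&(z<.045)&(np.abs(a)<.06)&(np.abs(b)<.05)
for s in(1,-1):
    for t in (1,-1): rng(horn&(a*s>0)&(b*t>0),f'horn {s}{t}')
for q in ('seat','lid_hinge','clamp_hinge','clamp_tip','lid_edge'):
    for r in ctrl.tip_of(q,p)[:1]: print(q,np.round(r['at']),r['score'],at(Wi,r['at']))
E
python3 casefit.py
```

```text
time: 2.92
eef_pos: [0.401, -0.2774, 0.4218]
tcp_rot: [0.673, 0.739, 0.0, 0.0]
contact_force: [-0.7, -0.6, 0.3]
opening: 0.999
finger_force: 0.0
time: 3.33
eef_pos: [0.4584, -0.1289, 0.422]
tcp_rot: [0.659, 0.752, 0.001, 0.0]
contact_force: [-0.5, -0.3, 0.1]
opening: 1.002
finger_force: 0.0
time: 3.5
eef_pos: [0.4574, -0.1342, 0.4214]
tcp_rot: [0.661, 0.75, -0.0, 0.0]
contact_force: [0.1, -0.3, -0.0]
opening: 1.002
finger_force: 0.0
x+ rim 478 x [106.3557 109.1008 112.7157] y [-78.3729  -1.2747  78.9636] z [71.2512 75.0174 79.5565]
x- rim 285 x [-80.2167 -77.3718 -74.5209] y [-78.6526  31.412   79.2485] z [72.8074 74.5536 76.0829]
y+ rim 427 x [-68.7513  -2.0393  67.9911] y [92.4136 95.0987 98.3406] z [71.3905 74.3124 75.9928]
y- rim 357 x [-68.8008  -4.4294  68.1461] y [-101.9721  -99.1063  -96.4804] z [72.6463 74.6404 76.1827]
y+ slope deg 0.36766957654625076
y- slope deg 0.3593692573984429
horn 11 74 x [43.6722 49.2607 55.8812] y [14.2047 19.6294 26.3297] z [29.1723 38.1628 39.9968]
horn 1-1 66 x [43.9765 49.2343 56.0798] y [-29.5674 -23.9808 -17.6209] z [30.6916 38.6153 40.1316]
horn -11 70 x [-23.9721 -18.7329 -12.6535] y [11.9107 18.928  25.1886] z [28.7125 38.6004 40.1131]
horn -1-1 69 x [-23.8396 -18.2345 -12.0634] y [-29.701  -24.3462 -18.1875] z [35.9403 38.7066 40.0047]
seat [311. 148.] 0.78 [ 0.5138 -0.121   0.0055]
lid_hinge [317. 210.] 0.89 [ 0.5312 -0.2067  0.0747]
clamp_hinge [313.  65.] 0.91 [ 0.489 -0.004  0.095]
clamp_tip [315.  14.] 0.8 [0.4766 0.0362 0.171 ]
lid_edge [346. 281.] 0.56 [ 0.6194 -0.3636  0.001 ]
```

View pics/w1.png

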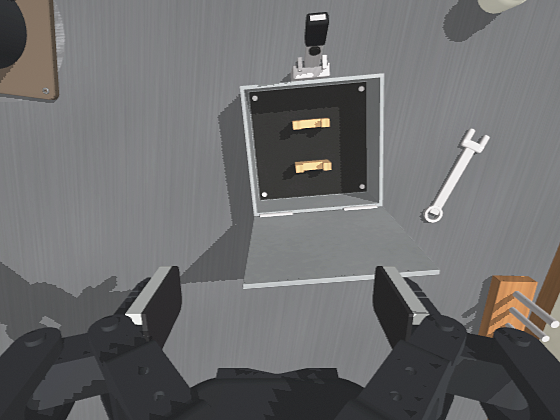

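```bash
python3 -m inch '[[0,0.035,0.02,0,0],[0,0.07,0.04,0,0],[0,0.105,0.055,0,0],[0,0.14,0.07,0,0],[0,0.16,0.08,0,0]]'
python3 -m inch '[[0,0.035,0.02,0,0],[0,0.07,0.04,0,0],[0,0.105,0.055,0.01,0],[0,0.14,0.07,0.02,0],[0,0.16,0.08,0.04,0]]'
python3 -m inch '[[0,0.035,0.02,0.02,0],[0,0.07,0.035,0.04,0],[0,0.1,0.047,0.07,0],[0,0.1,0.047,0.11,0],[0,0.1,0.047,0.15,0]]'
python3 -m inch '[[0,0,0,0,0],[0,0,0,0,0],[0,0,0,0,0]]'
cat > arb.py <<'E'
from h import *
p=shot('wrist');save(p,'w2.png');W=cloud(p).reshape(-1,3);C=p['pixels'].reshape(-1,3).astype(int)
m=(np.hypot(W[:,0]-.608,W[:,1]-.32)<.085)&(W[:,2]>.006)&(W[:,2]<.035)&(C[:,0]-C[:,2]<40)
A=W[m]*1000;t=A[A[:,2]>21]
for X in (A,t): print(len(X),cv2.minAreaRect(X[:,:2].astype(np.float32)))
u=np.array([-.1253,.9921]);v=np.array([.9921,.1253]);c=np.array([611,303.2])
a=(A[:,:2]-c)@u;b=(A[:,:2]-c)@v
print('along',np.percentile(a,[0.5,99.5]),'top z',np.median(t[:,2]))
k=(np.abs(a)<40)&(A[:,2]>20);print('across',np.percentile(b[k],[1,50,99]),'slope',np.degrees(np.polyfit(a[k],b[k],1)[0]))
print(ctrl.get_state()['eef_pos'],ctrl.tip_of('arbor',p)[:2])
E
python3 arb.py
```

```text
time: 4.22
eef_pos: [0.5171, 0.0374, 0.4213]
tcp_rot: [0.661, 0.75, 0.0, -0.0]
contact_force: [-0.6, 0.4, 0.4]
opening: 1.0
finger_force: 0.0
time: 4.63
eef_pos: [0.5773, 0.2067, 0.3831]
tcp_rot: [0.661, 0.751, 0.002, 0.001]
contact_force: [0.2, -0.3, 0.2]
opening: 1.0
finger_force: 0.0
time: 5.05
eef_pos: [0.6112, 0.3108, 0.2323]
tcp_rot: [0.661, 0.751, 0.002, 0.001]
contact_force: [0.6, 1.1, 0.5]
opening: 0.999
finger_force: 0.0
time: 5.3
eef_pos: [0.6115, 0.3085, 0.2355]
tcp_rot: [0.662, 0.75, 0.001, 0.001]
contact_force: [-0.0, -0.4, 0.7]
opening: 1.002
finger_force: 0.0
2244 ((608.3279418945312, 322.5888366699219), (23.827381134033203, 123.92221069335938), 6.905508041381836)
1777 ((609.767578125, 311.0978698730469), (23.822416305541992, 100.75236511230469), 6.84574556350708)
along [-41.91021093  80.49706955] top z 23.668767380646273
across [-12.21164983  -0.87403009  11.23072934] slope 0.21593921863011897
[0.61218092 0.30878277 0.23733668] [{'at': [396.7, 148.5], 'score': 0.93}, {'at': [276.8, 173.1], 'score': 0.62}]
```

View pics/w2.png

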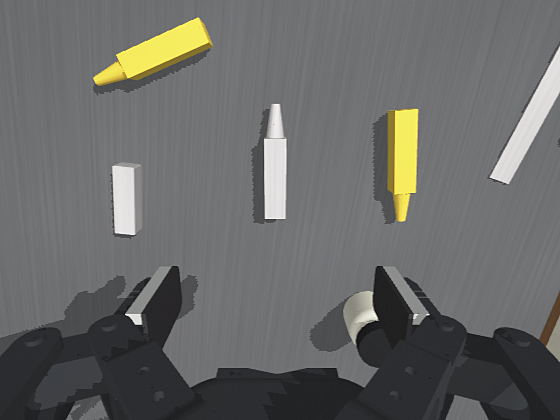

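```bash
python3 -m inch '[[0,0.0015,-0.0015,0.04,0],[0,0.0015,-0.0015,0.08,0],[0,0.0015,-0.0015,0.12,0],[0,0.0015,-0.0015,0.16,0],[0,0.0015,-0.0015,0.19,0]]'
python3 -m inch '[[0,0,0,0.02,0],[0,0,0,0.03,0],[0,0,0,0.039,0],[0,0,0,0.042,0],[0,0,0,0.042,0]]'
python3 -m inch '[[0.4,0,0,0,0],[0.7,0,0,0,0],[0.7,0,0,0,0],[0.7,0,0,0,0],[0.7,0,0,0,0]]' 40
```

```text
time: 5.82
eef_pos: [0.6096, 0.31, 0.0433]
tcp_rot: [0.662, 0.75, 0.001, 0.001]
contact_force: [-0.2, 0.2, -0.4]
opening: 0.997
finger_force: 0.0
time: 6.23
eef_pos: [0.6098, 0.3105, 0.0026]
tcp_rot: [0.661, 0.75, 0.001, 0.001]
contact_force: [-0.3, -0.4, 0.2]
opening: 0.999
finger_force: 0.0
time: 6.65
eef_pos: [0.6087, 0.3104, 0.0015]
tcp_rot: [0.661, 0.75, 0.0, 0.0]
contact_force: [-0.1, 0.5, 0.3]
opening: 0.307
finger_force: 0.0
```

```bash
python3 -m inch '[[1,0,0,0,0],[1,0,0,0,0],[1,0,0,0,0],[1,0,0,0,0]]' 60
python3 -m inch '[[1,0,0,-0.01,0],[1,0,0,-0.03,0],[1,0,0,-0.06,0],[1,0,0,-0.1,0],[1,0,0,-0.1,0]]'
python3 -m inch '[[1,0,0,-0.04,0],[1,0,0,-0.08,0],[1,0,0,-0.12,0],[1,0,0,-0.12,0],[1,0,0,-0.12,0]]'
python3 - <<'E'
from h import *
p=shot('wrist');save(p,'w3.png');s=ctrl.get_state();W=cloud(p)
Rt=R.from_quat(s['tcp_rot']).as_matrix()
L=((W-s['eef_pos'])@Rt).reshape(-1,3)*1000
m=(np.abs(L[:,0])<110)&(np.abs(L[:,1])<14)&(L[:,2]>-45)&(L[:,2]<15)
A=L[m];print(len(A),A.min(0),A.max(0))
t=A[(A[:,0]>15)&(A[:,0]<38)];print('slope z/x',np.polyfit(t[:,0],t[:,2],1),'y',np.percentile(t[:,1],[2,98]))
print('x max',np.percentile(A[:,0],[1,99.5]),s['eef_pos'])
E
```

```text
time: 6.98
eef_pos: [0.6091, 0.3105, 0.0018]
tcp_rot: [0.661, 0.75, 0.001, 0.0]
contact_force: [0.3, -0.5, 3.9]
opening: 0.266
finger_force: 60.4
time: 7.4
eef_pos: [0.6121, 0.3117, 0.1089]
tcp_rot: [0.661, 0.75, 0.005, 0.003]
contact_force: [3.1, 0.4, -1.0]
opening: 0.266
finger_force: 59.8
time: 7.82
eef_pos: [0.6094, 0.3106, 0.2238]
tcp_rot: [0.661, 0.75, 0.002, 0.001]
contact_force: [-0.1, 0.4, -5.8]
opening: 0.268
finger_force: 60.3
14610 [-41.19920509 -13.9860513  -44.97223864] [74.98299029 13.99598293 -3.07185565]
slope z/x [-1.70816331e-03 -2.56275383e+01] y [-9.61590436 13.24223906]
x max [-37.85227865  74.25248152] [0.60770586 0.31001031 0.2199472 ]
```

View pics/w3.png

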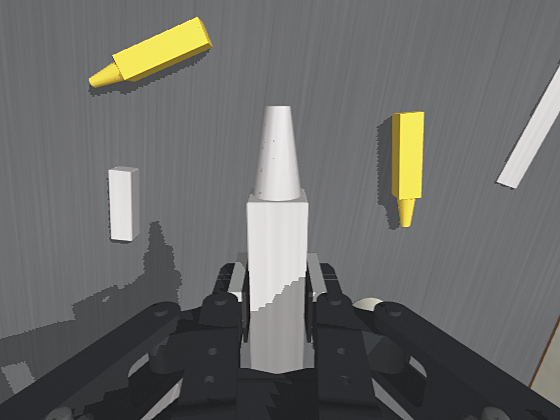

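```bash
python3 -m inch '[[1,-0.03,-0.01,-0.02,-2.4],[1,-0.06,-0.025,-0.04,-4.8],[1,-0.09,-0.035,-0.05,-4.8],[1,-0.12,-0.045,-0.05,-4.8],[1,-0.15,-0.055,-0.05,-4.8]]'
python3 - <<'E'
from h import *
s=ctrl.get_state();Rt=R.from_quat(s['tcp_rot']).as_matrix();print(s['eef_pos'],Rt[:,0],(np.array([.5091,-.1089,.25])-s['eef_pos'])@Rt)
E
```

```text
time: 8.28
eef_pos: [0.5707, 0.1532, 0.2674]
tcp_rot: [0.629, 0.777, -0.002, -0.002]
contact_force: [0.9, -0.6, -4.1]
opening: 0.267
finger_force: 60.5
[0.57068167 0.15315594 0.26736244] [-2.08575796e-01  9.78006042e-01  5.64091263e-04] [-0.24345764 -0.11478573  0.01787974]
```

```bash
python3 -m inch '[[1,-0.035,-0.017,0,0],[1,-0.07,-0.034,0,0],[1,-0.105,-0.05,0,0],[1,-0.14,-0.067,0,0],[1,-0.17,-0.08,0,0]]'
python3 -m inch '[[1,-0.03,-0.015,0,0],[1,-0.055,-0.027,0,0],[1,-0.074,-0.037,0.02,0],[1,-0.074,-0.037,0.04,0],[1,-0.074,-0.037,0.06,0]]'
python3 -m inch '[[1,0,0,0,0],[1,0,0,0,0],[1,0,0,0,0]]'
python3 - <<'E'
from h import *
s=ctrl.get_state();Rt=R.from_quat(s['tcp_rot']).as_matrix();print(s['eef_pos'],Rt[:,0],(np.array([.5091,-.1089,.075])-s['eef_pos'])@Rt)
p=shot('wrist');save(p,'w4.png');W=cloud(p).reshape(-1,3)
L=(W-s['eef_pos'])@Rt*1000
# rim and nose in tool coords
rim=(W[:,2]>.07)&(W[:,2]<.08)
for n,k in (('x+ rim(-x case)',rim&(L[:,0]>75)&(L[:,0]<105)&(np.abs(L[:,1])<85)&(np.abs(L[:,1])>32)),('y+',rim&(L[:,1]>80)&(L[:,1]<115)&(L[:,0]<75)&(L[:,0]>-60)),('y-',rim&(L[:,1]<-80)&(L[:,1]>-115)&(L[:,0]<75)&(L[:,0]>-60))):
    if k.sum()>10: print(n,k.sum(),np.median(L[k],0),'fit',np.degrees(np.polyfit(L[k][:,0],L[k][:,1],1)[0]))
E
```

```text
time: 8.7
eef_pos: [0.5267, -0.03, 0.2661]
tcp_rot: [0.629, 0.777, -0.002, -0.004]
contact_force: [0.8, -0.0, -3.7]
opening: 0.267
finger_force: 60.4
time: 9.12
eef_pos: [0.5065, -0.1091, 0.2062]
tcp_rot: [0.63, 0.776, -0.001, -0.003]
contact_force: [0.7, 0.8, -4.2]
opening: 0.261
finger_force: 60.4
time: 9.37
eef_pos: [0.5086, -0.1081, 0.2099]
tcp_rot: [0.629, 0.777, -0.0, -0.001]
contact_force: [0.5, 0.0, -3.4]
opening: 0.266
finger_force: 60.2
[ 0.50856527 -0.10808119  0.20990276] [-0.20844306  0.97803355  0.00136228] [-0.00109606  0.00060881  0.13490048]
x+ rim(-x case) 937 [ 87.17401986 -32.09337978 135.37694358] fit 86.42624670914898
y+ 1167 [ 14.65680681  97.97170187 135.29686113] fit -0.055881469431206816
y- 1157 [ 14.38740235 -95.50629422 135.65325361] fit -0.040859617106060606
```

View pics/w4.png

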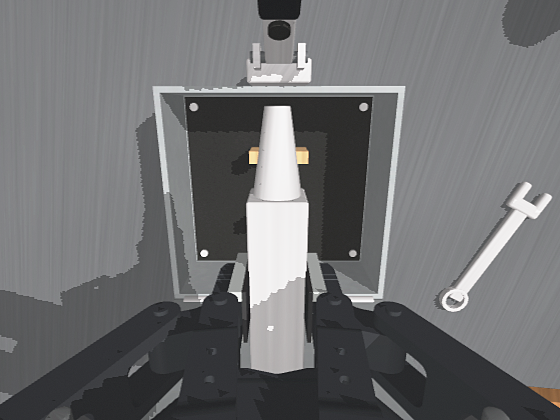

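```bash
python3 -m inch '[[1,-0.001,0,0.03,0],[1,-0.001,0,0.06,0],[1,-0.001,0,0.09,0],[1,-0.001,0,0.12,0],[1,-0.001,0,0.135,0]]'
python3 -m inch '[[1,0,0,0.01,0],[1,0,0,0.02,0],[1,0,0,0.028,0],[1,0,0,0.032,0],[1,0,0,0.036,0]]'
python3 -m inch '[[1,0,0,0.002,0],[1,0,0,0.004,0],[1,0,0,0.006,0],[1,0,0,0.008,0],[1,0,0,0.008,0]]'
```

```text
time: 9.83
eef_pos: [0.5081, -0.1086, 0.0735]
tcp_rot: [0.629, 0.777, -0.0, -0.002]
contact_force: [-0.3, -0.6, -4.5]
opening: 0.269
finger_force: 60.1
time: 10.25
eef_pos: [0.5101, -0.1098, 0.0406]
tcp_rot: [0.629, 0.777, 0.0, 0.001]
contact_force: [-0.7, -0.9, -3.5]
opening: 0.266
finger_force: 60.2
time: 10.67
eef_pos: [0.5091, -0.1094, 0.0317]
tcp_rot: [0.629, 0.777, -0.0, -0.0]
contact_force: [-0.1, 0.2, -5.1]
opening: 0.271
finger_force: 60.2
```

```bash
python3 -m inch '[[1,0,0,0.001,0],[1,0,0,0.002,0],[1,0,0,0.003,0],[1,0,0,0.003,0]]'
python3 -m inch '[[1,0,0,0.001,0],[1,0,0,0.001,0],[1,0,0,0.001,0]]'
```

```text
time: 11.0
eef_pos: [0.5091, -0.1094, 0.0287]
tcp_rot: [0.629, 0.777, -0.0, -0.0]
contact_force: [-0.1, 0.4, -4.4]
opening: 0.264
finger_force: 60.2
time: 11.25
eef_pos: [0.5092, -0.1095, 0.0278]
tcp_rot: [0.629, 0.777, -0.0, -0.0]
contact_force: [-0.5, -0.1, -5.4]
opening: 0.266
finger_force: 60.2
```

```bash
python3 -m inch '[[1,0,0,0.001,0],[1,0,0,0.001,0],[1,0,0,0.001,0]]'
python3 -m inch '[[1,0,0,0.0008,0],[1,0,0,0.0008,0],[1,0,0,0.0008,0]]'
```

```text
time: 11.5
eef_pos: [0.5092, -0.1095, 0.0268]
tcp_rot: [0.629, 0.777, -0.0, -0.0]
contact_force: [0.4, 0.7, -4.2]
opening: 0.268
finger_force: 60.2
time: 11.75
eef_pos: [0.5093, -0.1095, 0.0267]
tcp_rot: [0.629, 0.777, -0.0, -0.0]
contact_force: [-2.4, 1.8, 3.5]
opening: 0.266
finger_force: 61.2
```

```bash
python3 -m inch '[[0.72,0,0,0,0],[0.72,0,0,0,0],[0.6,0,0,0,0],[0.45,0,0,0,0],[0.45,0,0,0,0]]' 20
python3 -m inch '[[0.45,0,0,-0.005,0],[0.45,0,0,-0.02,0],[0.45,0,0,-0.05,0],[0.45,0,0,-0.09,0],[0.45,0,0,-0.13,0]]'
python3 -m inch '[[0.45,0,0,-0.04,0],[0.45,0,0,-0.06,0],[0.45,0,0,-0.06,0],[0.45,0,0,-0.06,0]]'
cat > chk.py <<'E'
from h import *
np.set_printoptions(precision=1,suppress=True)
ex=np.array([np.cos(np.radians(-77.94)),np.sin(np.radians(-77.94))]);ey=np.array([-ex[1],ex[0]]);o=np.array([.5101,-.1138])
for n in ('wrist','scene'):
    p=shot(n);save(p,'chk_%s.png'%n);W=cloud(p).reshape(-1,3);C=p['pixels'].reshape(-1,3).astype(int)
    a=(W[:,:2]-o)@ex*1e3;b=(W[:,:2]-o)@ey*1e3;z=W[:,2]*1e3
    rim=(z>70)&(z<80)
    k=rim&(abs(a)<70)&(abs(b-97.5)<8);k2=rim&(abs(a)<70)&(abs(b+97.5)<8);k3=rim&(abs(b)<85)&(abs(b)>32)&(abs(a+93.5)<8)
    print(n,'rim y+',np.median(b[k]),'y-',np.median(b[k2]),'x-',np.median(a[k3]))
    t=(abs(a)<41)&(abs(b)<16)&(z>44)&(z<55)
    if t.sum()>30:
        print('arbor top',t.sum(),'b',np.percentile(b[t],[2,50,98]),'z',np.median(z[t]),'slopes',np.polyfit(a[t],z[t],1)[0],np.degrees(np.polyfit(a[t],b[t],1)[0]))
    t=(abs(b)<14)&(z>30)&(z<55)&(a>-89)&(a<88);print('a range',np.percentile(a[t],[.3,99.7]))
E
python3 chk.py
```

```text
time: 12.17
eef_pos: [0.5097, -0.1097, 0.0263]
tcp_rot: [0.629, 0.777, 0.0, 0.001]
contact_force: [-0.1, 0.2, 0.8]
opening: 0.549
finger_force: 0.0
time: 12.58
eef_pos: [0.5084, -0.1091, 0.1568]
tcp_rot: [0.629, 0.777, -0.0, -0.001]
contact_force: [0.9, -0.7, 0.2]
opening: 0.549
finger_force: 0.0
time: 12.92
eef_pos: [0.5101, -0.1098, 0.2181]
tcp_rot: [0.629, 0.777, 0.001, 0.002]
contact_force: [0.2, 0.1, -0.5]
opening: 0.549
finger_force: 0.0
wrist rim y+ 97.40941962126938 y- -96.1324105191226 x- -93.3567238076362
arbor top 2000 b [-11.4  -0.1  11.5] z 48.695238079826396 slopes 0.0010238497621069612 0.4033981071698068
a range [-78.5  45.5]
scene rim y+ 99.26378582013203 y- -95.54530758317573 x- -93.2057956380583
arbor top 445 b [-11.7   1.7  13.1] z 47.789512518884855 slopes -0.003618163942248887 -0.029308318740386072
a range [-77.7  45.3]
```

View pics/chk_wrist.png

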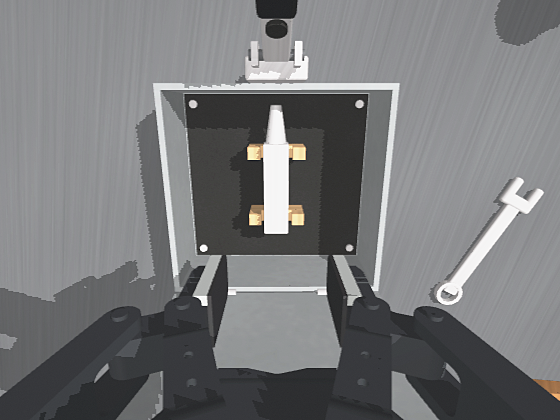

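The arbor lies flat in both saddles at (276,170), within about 1 mm of centre. Next is the lid: shut the fingers, go over the lid's free edge and come down on its outer side.

```bash
python3 -m inch '[[1,0,0,-0.03,0],[1,0,0,-0.06,0],[1,0,0,-0.09,0],[1,0,0,-0.12,0],[1,0,0,-0.12,0]]'
python3 -m inch '[[1,-0.03,0,0,0],[1,-0.06,0,0,0],[1,-0.1,0,0,0],[1,-0.14,0,0,0],[1,-0.17,0,0,0]]'
python3 -m inch '[[1,0,0,0,0],[1,0,0,0,0]]'
python3 - <<'E'
from h import *
np.set_printoptions(precision=4,suppress=True)
ex=np.array([np.cos(np.radians(-77.94)),np.sin(np.radians(-77.94))]);ey=np.array([-ex[1],ex[0]]);o=np.array([.5101,-.1138])
s=ctrl.get_state();e=np.array(s['eef_pos']);print('case xy',(e[:2]-o)@ex,(e[:2]-o)@ey,e[2])
p=shot('side');W=cloud(p).reshape(-1,3);a=(W[:,:2]-o)@ex;b=(W[:,:2]-o)@ey;z=W[:,2]
k=(a>.09)&(a<.13)&(abs(b)<.095)&(z>.1)&(z<.258);print(k.sum(),'tilt',np.polyfit(z[k],a[k],1),'at z=.25 a',np.polyval(np.polyfit(z[k],a[k],1),.25))
for th in np.arange(1.6,-.01,-.1):
    rho=.140+.015*th/1.6
    x=.096-rho*np.cos(th)+.006*np.sin(th)+.011*(th>.05);z=.075+rho*np.sin(th)+.006*np.cos(th)
    print('th %.1f x %.4f z %.4f'%(th,x,z))
E
```

```text
time: 13.43
eef_pos: [0.511, -0.1102, 0.3411]
tcp_rot: [0.629, 0.777, 0.001, 0.004]
contact_force: [-0.3, -0.5, 0.9]
opening: 0.002
finger_force: 0.0
time: 13.85
eef_pos: [0.5441, -0.278, 0.3324]
tcp_rot: [0.63, 0.777, -0.0, -0.002]
contact_force: [0.3, 0.5, 0.5]
opening: 0.0
finger_force: 0.0
time: 14.02
eef_pos: [0.5438, -0.2767, 0.3321]
tcp_rot: [0.63, 0.776, 0.0, -0.003]
contact_force: [0.3, 0.1, -0.5]
opening: 0.001
finger_force: 0.0
case xy 0.16639331767451745 -0.0010860831404809965 0.3321350928017336
8957 tilt [0.0457 0.0995] at z=.25 a 0.1108865732287265
th 1.6 x 0.1175 z 0.2298
th 1.5 x 0.1021 z 0.2291
th 1.4 x 0.0869 z 0.2269
th 1.3 x 0.0721 z 0.2232
th 1.2 x 0.0578 z 0.2181
th 1.1 x 0.0442 z 0.2117
th 1.0 x 0.0313 z 0.2039
th 0.9 x 0.0194 z 0.1950
th 0.8 x 0.0085 z 0.1850
th 0.7 x -0.0012 z 0.1740
th 0.6 x -0.0098 z 0.1622
th 0.5 x -0.0171 z 0.1496
th 0.4 x -0.0231 z 0.1365
th 0.3 x -0.0277 z 0.1229
th 0.2 x -0.0309 z 0.1091
th 0.1 x -0.0326 z 0.0950
th -0.0 x -0.0440 z 0.0810
```

```bash
python3 -m inch '[[1,0,0,0.03,0],[1,0,0,0.06,0],[1,0,0,0.09,0],[1,0,0,0.103,0],[1,0,0,0.103,0]]'
python3 -m inch '[[1,0.01,0,0,0],[1,0.02,0,0,0],[1,0.03,0,0,0],[1,0.038,0,0,0],[1,0.044,0,0,0]]'
python3 -m inch '[[1,0.006,0,0,0],[1,0.012,0,0,0],[1,0.018,0,0,0],[1,0.024,0,0.001,0],[1,0.03,0,0.002,0]]'
```

```text
time: 14.48
eef_pos: [0.5424, -0.2729, 0.2277]
tcp_rot: [0.629, 0.778, -0.0, -0.005]
contact_force: [-0.1, 0.8, -0.9]
opening: 0.001
finger_force: 0.0
time: 14.9
eef_pos: [0.5358, -0.2317, 0.2349]
tcp_rot: [0.629, 0.778, 0.0, 0.002]
contact_force: [1.3, -1.9, 1.4]
opening: 0.0
finger_force: 1.3
time: 15.32
eef_pos: [0.5294, -0.2033, 0.2316]
tcp_rot: [0.629, 0.777, 0.0, 0.001]
contact_force: [0.4, -1.6, 1.9]
opening: 0.003
finger_force: 1.6
```

```bash
python3 -m inch '[[1,0.0125,0,0.002,0],[1,0.02,0,0.004,0],[1,0.027,0,0.006,0],[1,0.034,0,0.009,0],[1,0.041,0,0.012,0]]'
python3 -m inch '[[1,0.007,0,0.003,0],[1,0.013,0,0.007,0],[1,0.02,0,0.011,0],[1,0.026,0,0.0155,0],[1,0.0315,0,0.02,0]]'
python3 -m inch '[[1,0.0055,0,0.005,0],[1,0.011,0,0.01,0],[1,0.016,0,0.0155,0],[1,0.021,0,0.021,0],[1,0.025,0,0.027,0]]'
python3 - <<'E'
from h import *
np.set_printoptions(precision=4,suppress=True)
ex=np.array([np.cos(np.radians(-77.94)),np.sin(np.radians(-77.94))]);ey=np.array([-ex[1],ex[0]]);o=np.array([.5101,-.1138])
s=ctrl.get_state();e=np.array(s['eef_pos']);print('case xy',(e[:2]-o)@ex,(e[:2]-o)@ey,e[2])
for n in ('side','scene'):
    p=shot(n);W=cloud(p).reshape(-1,3);a=(W[:,:2]-o)@ex;b=(W[:,:2]-o)@ey;z=W[:,2]
    k=(a>-.1)&(a<.09)&(abs(b)<.095)&(abs(b)>.05)&(z>.085)&(z<.258)
    if k.sum()>50:
        d=np.median(np.arctan2(z[k]-.075,.096-a[k]));print(n,k.sum(),'angle',d)
E
```

```text
time: 15.73
eef_pos: [0.5203, -0.1623, 0.2186]
tcp_rot: [0.629, 0.777, 0.0, -0.0]
contact_force: [0.6, -2.4, 4.3]
opening: -0.003
finger_force: 1.3
time: 16.15
eef_pos: [0.5138, -0.1316, 0.1984]
tcp_rot: [0.629, 0.777, 0.0, -0.0]
contact_force: [-0.4, -0.7, 2.8]
opening: 0.0
finger_force: 1.1
time: 16.57
eef_pos: [0.5086, -0.1073, 0.1713]
tcp_rot: [0.629, 0.777, 0.0, -0.0]
contact_force: [-0.0, 0.7, 3.0]
opening: 0.005
finger_force: 1.0
case xy -0.006657565482748536 -9.106327749388459e-05 0.17134076830841502
side 7866 angle 0.7413748483505151
scene 2926 angle 0.7245168975165254
```

```bash
python3 -m inch '[[1,0.004,0,0.006,0],[1,0.008,0,0.012,0],[1,0.0115,0,0.018,0],[1,0.0145,0,0.025,0],[1,0.0175,0,0.0315,0]]'
python3 -m inch '[[1,0.0025,0,0.0065,0],[1,0.005,0,0.0135,0],[1,0.0065,0,0.0205,0],[1,0.008,0,0.0275,0],[1,0.009,0,0.0345,0]]'
python3 -m inch '[[1,0,0,0.004,0],[1,0,0,0.008,0],[1,0,0,0.011,0],[1,0,0,0.014,0],[1,0,0,0.016,0]]'
python3 -m inch '[[1,0,0,0.001,0],[1,0,0,0.002,0],[1,0,0,0.003,0],[1,0,0,0.004,0],[1,0,0,0.004,0]]'
```

```text
time: 17.08
eef_pos: [0.5051, -0.0904, 0.1398]
tcp_rot: [0.629, 0.777, 0.0, -0.0]
contact_force: [-0.2, 1.0, 2.2]
opening: 0.002
finger_force: 0.8
time: 17.5
eef_pos: [0.5031, -0.0818, 0.1051]
tcp_rot: [0.629, 0.777, -0.0, -0.0]
contact_force: [0.2, 1.6, 1.7]
opening: -0.004
finger_force: 0.8
time: 17.92
eef_pos: [0.5033, -0.0821, 0.0898]
tcp_rot: [0.629, 0.777, -0.0, -0.0]
contact_force: [-0.9, 1.0, 1.5]
opening: 0.0
finger_force: 0.7
time: 18.33
eef_pos: [0.5034, -0.0821, 0.086]
tcp_rot: [0.629, 0.777, 0.0, 0.0]
contact_force: [-0.5, 1.2, 0.2]
opening: 0.002
finger_force: 0.1
```

```bash
python3 -m inch '[[1,0,0,0.001,0],[1,0,0,0.002,0],[1,0,0,0.003,0],[1,0,0,0.004,0],[1,0,0,0.004,0]]'
python3 -m inch '[[1,0,0,0.0005,0],[1,0,0,0.001,0],[1,0,0,0.001,0]]'
python3 -m inch '[[1,0,0,0.0005,0],[1,0,0,0.001,0],[1,0,0,0.001,0]]'
```

```text
time: 18.75
eef_pos: [0.5034, -0.0821, 0.0819]
tcp_rot: [0.629, 0.777, 0.0, 0.0]
contact_force: [0.9, 0.9, 0.7]
opening: -0.001
finger_force: 0.0
time: 19.0
eef_pos: [0.5034, -0.0822, 0.0811]
tcp_rot: [0.629, 0.777, -0.0, 0.0]
contact_force: [0.7, 0.2, 1.3]
opening: -0.001
finger_force: 0.5
time: 19.25
eef_pos: [0.5035, -0.0822, 0.081]
tcp_rot: [0.629, 0.777, -0.0, -0.0]
contact_force: [-3.9, 0.9, 6.9]
opening: 0.001
finger_force: 3.3
```

```bash
python3 -m inch '[[1,0,0,0.001,0],[1,0,0,0.001,0],[1,0,0,0.001,0]]'
python3 -m inch '[[1,0,0,-0.01,0],[1,0,0,-0.04,0],[1,0,0,-0.08,0],[1,0,0,-0.12,0],[1,0,0,-0.16,0]]'
python3 -m inch '[[1,0,0,-0.04,0],[1,0.03,0,-0.06,0],[1,0.07,0,-0.06,0],[1,0.11,0,-0.06,0],[1,0.14,0,-0.06,0]]'
python3 -m inch '[[1,0.02,0,0,0],[1,0.033,0,0,0],[1,0.033,0,0,0],[1,0.033,0,0,0]]'
cat > cl.py <<'E'
from h import *
import sys
np.set_printoptions(precision=4,suppress=True)
ex=np.array([np.cos(np.radians(-77.94)),np.sin(np.radians(-77.94))]);ey=np.array([-ex[1],ex[0]]);o=np.array([.5101,-.1138])
s=ctrl.get_state();e=np.array(s['eef_pos']);print('case xy',(e[:2]-o)@ex,(e[:2]-o)@ey,e[2])
for n in ('side','scene'):
    p=shot(n);save(p,sys.argv[1]+n+'.png');W=cloud(p).reshape(-1,3);a=(W[:,:2]-o)@ex;b=(W[:,:2]-o)@ey;z=W[:,2]
    k=(abs(a)<.09)&(abs(b)<.09)&(abs(b)>.03)&(z>.06)&(z<.13);q=np.polyfit(a[k],z[k],1) if k.sum()>30 else None;print(n,'lid',k.sum(),q)
    k=(a>-.165)&(a<-.02)&(abs(b)<.013)&(z>.084)&(z<.2)
    if k.sum()>10: 
        c=k&(np.hypot(a+.115,z-.09)>.04);print('clamp angle',np.median(np.arctan2(z[c]-.09,a[c]+.115)),'y',np.median(b[c]),'n',c.sum(),'zmax',z[c].max())
E
python3 cl.py c1
```

```text
time: 19.5
eef_pos: [0.5035, -0.0822, 0.081]
tcp_rot: [0.629, 0.777, -0.0, -0.0]
contact_force: [-5.7, 3.1, 11.4]
opening: 0.002
finger_force: 5.8
time: 19.92
eef_pos: [0.5029, -0.082, 0.2405]
tcp_rot: [0.629, 0.777, -0.0, -0.0]
contact_force: [0.5, 0.1, 0.7]
opening: 0.003
finger_force: 0.0
time: 20.33
eef_pos: [0.4737, 0.0567, 0.3001]
tcp_rot: [0.629, 0.777, 0.001, 0.001]
contact_force: [0.1, -0.1, 0.1]
opening: 0.005
finger_force: 0.0
time: 20.67
eef_pos: [0.4673, 0.0873, 0.2991]
tcp_rot: [0.629, 0.778, -0.0, 0.0]
contact_force: [-0.3, -0.0, 0.1]
opening: -0.001
finger_force: 0.0
case xy -0.20558874576362265 0.0001630505131269347 0.2991240553119357
side lid 8029 [0.0006 0.0802]
clamp angle 1.88167918817726 y -0.001379324281897362 n 461 zmax 0.17453835651537375
scene lid 4602 [-0.0007  0.0803]
clamp angle 1.9043554335636745 y 0.005735611379333308 n 278 zmax 0.1760832367581715
```

```bash
python3 -m inch '[[1,0,0,0.035,0],[1,0,0,0.07,0],[1,0,0,0.105,0],[1,0,0,0.13,0],[1,0,0,0.147,0]]'
python3 -m inch '[[1,-0.008,0,0,0],[1,-0.016,0,0,0],[1,-0.024,0,0,0],[1,-0.031,0,0,0],[1,-0.038,0,0,0]]'
python3 -m inch '[[1,-0.007,0,0,0],[1,-0.014,0,0,0],[1,-0.021,0,0,0],[1,-0.028,0,0,0],[1,-0.035,0,0,0]]'
python3 cl.py c2
```

```text
time: 21.18
eef_pos: [0.4658, 0.0859, 0.1485]
tcp_rot: [0.63, 0.777, -0.002, -0.002]
contact_force: [0.7, -0.6, 0.6]
opening: -0.002
finger_force: 0.0
time: 21.6
eef_pos: [0.4767, 0.049, 0.1541]
tcp_rot: [0.63, 0.777, 0.001, 0.001]
contact_force: [-0.7, 5.2, 4.3]
opening: 0.0
finger_force: 2.6
time: 22.02
eef_pos: [0.4827, 0.0151, 0.1522]
tcp_rot: [0.629, 0.777, 0.0, 0.0]
contact_force: [-0.1, 3.6, 3.3]
opening: -0.002
finger_force: 1.9
case xy -0.13180432637849476 0.00017521600571980198 0.1521941505440843
side lid 8036 [0.0007 0.0802]
clamp angle 1.5122567838284038 y -0.0029547716187701602 n 722 zmax 0.19998340768880818
scene lid 4577 [-0.0005  0.0803]
clamp angle 1.5590609572115457 y 0.008331160197202474 n 336 zmax 0.19942235484640514
```

```bash
python3 -m inch '[[1,-0.01,0,-0.003,0],[1,-0.017,0,-0.003,0],[1,-0.024,0,-0.003,0],[1,-0.0305,0,-0.0015,0],[1,-0.0375,0,0,0]]'
python3 -m inch '[[1,-0.0065,0,0.003,0],[1,-0.013,0,0.006,0],[1,-0.019,0,0.0105,0],[1,-0.025,0,0.015,0],[1,-0.0295,0,0.021,0]]'
python3 -m inch '[[1,-0.0045,0,0.006,0],[1,-0.008,0,0.012,0],[1,-0.011,0,0.019,0],[1,-0.0125,0,0.0225,0],[1,-0.014,0,0.026,0]]'
python3 -m inch '[[1,-0.002,0,0.002,0],[1,-0.004,0,0.004,0],[1,-0.004,0,0.005,0],[1,-0.004,0,0.006,0],[1,-0.004,0,0.006,0]]'
```

```text
time: 22.53
eef_pos: [0.4902, -0.0215, 0.1516]
tcp_rot: [0.629, 0.777, -0.0, -0.0]
contact_force: [-0.5, 3.4, -1.6]
opening: -0.001
finger_force: 1.3
time: 22.95
eef_pos: [0.497, -0.0509, 0.1311]
tcp_rot: [0.629, 0.777, -0.0, 0.001]
contact_force: [-1.0, 2.5, 1.9]
opening: -0.001
finger_force: 1.2
time: 23.37
eef_pos: [0.4995, -0.0638, 0.1046]
tcp_rot: [0.629, 0.777, -0.0, 0.0]
contact_force: [-0.6, 1.7, 1.4]
opening: -0.002
finger_force: 1.0
time: 23.78
eef_pos: [0.5004, -0.0679, 0.0992]
tcp_rot: [0.629, 0.777, -0.0, 0.001]
contact_force: [-0.2, -0.6, 1.0]
opening: -0.0
finger_force: 0.2
```

```bash
python3 -m inch '[[1,0,0,0.001,0],[1,0,0,0.002,0],[1,0,0,0.003,0],[1,0,0,0.003,0]]'
python3 -m inch '[[1,0,0,0.001,0],[1,0,0,0.0015,0],[1,0,0,0.0015,0]]'
```

```text
time: 24.12
eef_pos: [0.5006, -0.0679, 0.097]
tcp_rot: [0.629, 0.777, -0.0, 0.0]
contact_force: [-1.6, -1.2, 5.6]
opening: -0.001
finger_force: 2.8
time: 24.37
eef_pos: [0.5007, -0.0679, 0.0969]
tcp_rot: [0.629, 0.777, -0.0, 0.0]
contact_force: [-5.6, -1.2, 13.8]
opening: 0.0
finger_force: 6.3
```

Bottomed at z 0.097, as expected. One firmer press, then retreat and check.

```bash
python3 -m inch '[[1,0,0,0.001,0],[1,0,0,0.001,0],[1,0,0,0.001,0]]'
python3 -m inch '[[1,0,0,-0.01,0],[1,0,0,-0.04,0],[1,0,0,-0.08,0],[1,0,0,-0.12,0],[1,0,0,-0.16,0]]'
python3 -m inch '[[1,0,0,-0.04,0],[1,0,0,-0.08,0],[1,0,0,-0.08,0],[1,0,0,-0.08,0]]'
python3 cl.py c3
```

```text
time: 24.62
eef_pos: [0.5007, -0.0679, 0.0968]
tcp_rot: [0.629, 0.777, -0.001, -0.0]
contact_force: [-7.3, 0.3, 16.8]
opening: -0.0
finger_force: 8.6
time: 25.03
eef_pos: [0.4996, -0.0669, 0.2546]
tcp_rot: [0.629, 0.777, 0.0, -0.001]
contact_force: [1.2, 0.1, -0.5]
opening: 0.001
finger_force: 0.0
time: 25.37
eef_pos: [0.5015, -0.0675, 0.337]
tcp_rot: [0.629, 0.777, 0.001, 0.003]
contact_force: [0.8, -0.5, -0.0]
opening: -0.004
finger_force: 0.0
case xy -0.047071056845103 0.0012145125405045153 0.3370186612682313
side lid 8045 [0.0009 0.0802]
clamp angle 0.07044808860273133 y -0.0014293632284433505 n 464 zmax 0.09787218503590317
scene lid 4600 [-0.0009  0.0803]
clamp angle 0.07678211548025407 y 0.0043746868524086515 n 294 zmax 0.09920528269027573
```

View pics/c3scene.png

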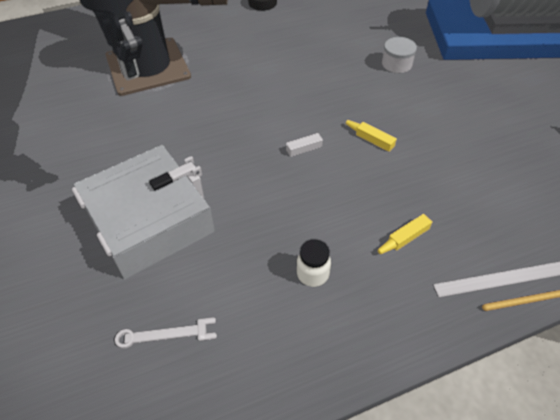

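The lid is shut at (145,205), the clamp arm is down over it at (170,178), and the bar, jar and wrench have not moved.

```bash
python3 -c "
from plant import ctrl
print(ctrl.sign_off())"
```

```text
the job is handed in; nothing more can be done
None
```

The job is handed in: the arbor lies flat in both saddles, within about 1 mm of centre, the lid is fully shut, the clamp was then pressed all the way down onto it, and the bar, jar and wrench were not touched.

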